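Shut the marked water valve under the sliding cover of a casting bench's valve box

TASK

Push the sliding cover of the valve box aside, all the way to the stop at the closed-deck end, so that the two valve handles are uncovered, and leave it lying there without ever lifting it. Then push the marked handle (the one with a round disc on its end) clockwise through its quarter turn until it is fully shut. Leave the plain handle and the things standing around the box as they are.

Things in the scene. Friction and masses are not known exactly. Their poses are not given: they have to be found in the camera images.
- valve_box: Grey-painted steel box fixed to the bench, 208 (x) x 530 (y) x 80 mm high to its rim. Origin: centre of its underside; z up; its +y is the way the cover slides aside. Its +y half (y -5..+251 mm) is a closed deck level with the rim, its -y half the open valve bay. Its place varies; it is turned up to 0.25 rad.
- bay (a point): Middle of the open bay's mouth at rim height, 80 mm above the bench; axes as the box's. The bay measures 170 (x) x 246 (y) mm inside, floor 6 mm above the bench. Two copper pipes cross it along x under the handles, top 34 mm above the bench (brass valve bodies on them to 42 mm); they come out of the box's +x side by 30 mm.
- deck_stop (a point): Middle of the stop strip at the deck end (+y), on its inner face, at rim height (80 mm); axes as the box's. Such steel guide strips stand 7 mm above the rim all round: inner faces at x = +-97 mm along the long sides, y = +-258 mm at the ends (box frame). The cover slides until its edge meets this one.
- cover: Loose aluminium plate 190 (x) x 262 (y) x 6 mm, 0.3 to 0.65 kg, lying on the rim between the guide strips (2 mm play each side), top at 86 mm above the bench. Not fastened; slides with about 1 to 6 N. Origin: centre of its underside; axes as the box's. At the start it lies over the bay, origin at y -125..-105 mm in the box frame; against the deck stop it is at y +127.
- cover_bow (a point): Middle of the grip bar of the bow handle at the cover's centre, 31 mm above the plate's underside, 111 mm above the bench. The bar is 90 mm long across the box (x), 12 mm wide (y), 10 mm thick (106 to 116 mm above the bench), on two 10 mm posts at x = +-40 mm.
- marked_handle (a joint): Angle of the marked valve handle, rad. 0 = open (pointing to -x of the box frame, along the pipe); grows as it turns clockwise seen from above; 1.571 = fully shut against its stop (pointing to +y of the box frame, across the pipe). Stays where it is left; takes about 3 N at its end. Starts at 0 to 0.25.
- marked_pivot (a point): Point on the marked handle's turning axis at mid-thickness, 62 mm above the bench; z up. In the box frame it is at x +30 mm and y -188 or -83 mm: the two valves swap places. The hub there has a radius of 11 mm.
- marked_end (a point): Centre of the round steel disc (30 mm across, 12 mm thick) on the marked handle's end, 57 mm from the pivot, 62 mm above the bench. The handle is a flat steel bar 13 mm wide, 10 mm thick (57 to 67 mm above the bench, disc to 69), reaching 66 mm from the pivot (disc to 72).
- plain_pivot (a point): The same point on the plain handle, which has the same bar and hub but no disc; it sits at the other of the two places.
- plain_end (a point): Point on the plain handle's bar, 57 mm from its pivot, 62 mm above the bench. It starts open (0 to 0.25 rad), turns just as easily, and must stay as it is.
- bowl_rim (a point): Bystander: black rubber mixing bowl, 110 mm across, 60 mm high, beyond the box (+x). Centre of its mouth.
- tape: Bystander: roll of paper tape, 90 mm across, 40 mm high, beyond the box. Origin: centre of its underside.
- spatula: Bystander: spatula with wooden handle, 200 mm, lying beyond the box near the deck end. Its origin is on its underside.
- jar: Bystander: white screw jar, 56 mm across, 75 mm high, beside the bay end (-y) of the box. Origin: centre of its underside.

How it is judged:
By the outcome, as a careful person would: the job done as asked, in the order asked, and still so for the second after the job is handed in, with the robot touching nothing.
It also fails if it takes over 53 s, if anything falls off the work surface, if the arm or the gripper's body presses on something with over 40 N, if the wrist force passes 120 N, or if a joint passes its speed limit or range.

ROBOT

A 6-joint arm with a two-finger parallel gripper is mounted at the origin on the work surface. World frame = base frame: x ahead of the robot, y to its left, z up, the work surface at z = 0. Lengths are in m, angles in rad, forces in N, time in s.
With the tool pointing down it reaches from about 0.3 to 0.75 m from the base axis. Payload 8.5 kg.
Tool frame: the origin (TCP) lies between the finger pads; the fingertips stand manip.tips_ahead ahead of it and the grasp point (between the pads) lies 5 mm behind it (manip.tips_ahead is the distance from the TCP to the fingertips, in m); y points along the fingers, z is the direction in which the jaws open and shut, and the axes are right-handed (so a half turn about y gives the same grasp; the last joint's range is limited). The gripper opens to 88 mm and grips with 3 to 60 N. Pads are 18 mm wide; open, the fingers measure 123 mm over their backs; the gripper's body (75 mm by 187 mm) begins 45 mm behind the grasp point.
Start: joints at [0.957, 0.381, 1.297, -0, 1.464, -0.215], TCP at [0.214, 0.507, 0.253] pointing down, gripper open.
Joint ranges: [-3.11, 3.11], [-0.89, 2.33], [0.22, 2.48], [-1.42, 4.56], [0.17, 2.85], [-2.88, 2.88]. Speed limits (rad/s): [2.39, 2.39, 3.14, 3.14, 3.14, 3.14].

INTERFACE

Orientations are given as a 3x3 rotation matrix whose columns are the frame's x, y, z axes.
In Python, from workcell import manip gives the robot as it stands. The module is installed in compiled form; this text tells all that it offers.
- The arm moves only by the tool apply_moves, never from a script. Its argument "rows" is a list of rows, each a list of 5 numbers: the shift along the tool's x, y, z in mm, then the turn about the tool's y in rad, then the opening, from 0 (shut) to 1 (fully open). A call has 1 to 5 rows; each row shifts and turns the commanded pose from where the row before left it, along the tool's axes as they then stand; what a row does not reach is not made up. A row lasts 1/12 s, in which the tool goes at most 41.7 mm and 7.16 degrees, less where a joint would pass 70% of its speed; a pose out of reach is approached as far as the arm can. A call is refused whole if a number of a shift passes 41.7 or a number of a turn 0.125, either way. A call with a gripper value outside its range is refused whole. The fingers move at their own pace and stop on an object; the grip force is fixed at half the most. Time passes only in rows, so rows that do not move let the fingers close. It gives the time, the measured TCP pose, the force and the opening at its end, in the units of the state.
- manip.get_obs(): the state, without advancing time (a new reading comes with each control period).
- manip.capture(name): name is "scene" or "top" or "wrist"; returns a dict with "img" (480x640x3 uint8, red, green, blue), "z_map" (480x640 float32, m along the optical axis (not along the pixel's ray), 0 where there is no reading), "camera_matrix" (3x3 intrinsics, pixels), "k1" (the pictures are not rectified: a ray, as slopes to the right and down, at radius r is drawn at 1 + k1 r^2 times it, then the intrinsics apply), "rvec" (rotation vector, rad) and "tvec" (3), from world to camera coordinates, as OpenCV has them; the wrist camera has in their place "T_tool_cam" (4x4, takes a point from camera to tool coordinates, whose origin is the TCP and whose axes are the tool frame's). Camera axes: x right, y down, z forward; pixel columns grow to the right and rows downward; lengths in m; the calibration is good to about 2 mm. A picture is of the moment at which its call begins: read the wrist's pose just before it.
- manip.job_done(): hands the job in, once; it reports no verdict.
The state is a dict: "clock": time; "qpos": joint angles; "qvel": joint speeds; "tau": joint torques, N m; "tcp_pos": TCP position; "tcp_rot": TCP orientation; "contact_force": force on the tool from outside, world axes, zero at the start; "torque": the same for the moment, N m; "grip_width": finger opening in m.
Only numpy, scipy, OpenCV 4.12 (cv2) and the standard library are available. Lean on these libraries where they do the work, as an engineer would, in place of code of your own. Each camera call takes 0.05 s, during which the arm holds its last target.

## Working session

There is one attempt and no reset: what is moved stays moved. The work goes in short steps, Python scripts to look and compute and a tool call to move; the robot and the scene stay as the last step left them, time stands still between calls to the robot, and variables do not carry over. Pictures are saved under pics/ and viewed, and the job is handed in when it is done.

Besides the shell and the picture viewer there is one more tool, called as a command line: name --pt "numbers of a row" for each row, then --argument value for the rest. apply_moves: Moves the arm, as the interface text tells. Its arguments: {"type":"object","properties":{"rows":{"type":"array"}},"required":["rows"]}

```bash
mkdir -p pics; cat > h.py <<'E'
import numpy as np, cv2
from workcell import manip
def cap(n):
    o=manip.get_obs(); c=manip.capture(n); 
    if 'rvec' in c:
        R=cv2.Rodrigues(np.array(c['rvec'],float))[0]; t=np.array(c['tvec'],float).ravel()
        c['Rwc']=R.T; c['o']=-R.T@t
    else:
        T=np.array(c['T_tool_cam']); Rt=np.array(o['tcp_rot']).reshape(3,3)
        c['Rwc']=Rt@T[:3,:3]; c['o']=Rt@T[:3,3]+np.array(o['tcp_pos'])
    return c
def ray(c,uv):
    K=np.array(c['camera_matrix']); uv=np.atleast_2d(np.array(uv,float))
    d=(uv-K[[0,1],[2,2]])/K[[0,1],[0,1]]
    p=d.copy()
    for _ in range(20): p=d/(1+c['k1']*(p**2).sum(1,keepdims=True))
    return np.c_[p,np.ones(len(p))]
def onplane(c,uv,z):
    w=ray(c,uv)@c['Rwc'].T
    s=(z-c['o'][2])/w[:,2]
    return c['o']+w*s[:,None]
def depthpts(c,uv):
    uv=np.atleast_2d(np.array(uv,int)); z=c['z_map'][uv[:,1],uv[:,0]]
    return c['o']+(ray(c,uv)*z[:,None])@c['Rwc'].T
def proj(c,P):
    p=(np.atleast_2d(P)-c['o'])@c['Rwc']; s=p[:,:2]/p[:,2:]
    s=s*(1+c['k1']*(s**2).sum(1,keepdims=True)); K=np.array(c['camera_matrix'])
    return s*K[[0,1],[0,1]]+K[[0,1],[2,2]]
def save(c,f): cv2.imwrite('pics/'+f,c['img'][:,:,::-1])
E
python3 - <<'E'
from h import *
o=manip.get_obs(); print(o,manip.tips_ahead)
for n in ['scene','top','wrist']:
    c=cap(n); save(c,n+'0.png'); print(n,c['o'].round(3),c['k1'])
    np.savez('/tmp/%s0.npz'%n,**{k:v for k,v in c.items()})
E
```

```text
{'clock': 0.0, 'qpos': array([ 9.56730099e-01,  3.81177500e-01,  1.29823974e+00,  2.80791763e-05,
        1.46363364e+00, -2.15284070e-01]), 'qvel': array([ 0.00125754, -0.00091099, -0.00051629, -0.00045396, -0.00166713,
       -0.00093924]), 'tau': array([-6.84715815e-04, -4.37940288e+01, -2.24548870e+01,  7.12911109e-02,
        3.54263722e-02, -1.41851651e-04]), 'tcp_pos': array([0.21339532, 0.50662851, 0.25215479]), 'tcp_rot': array([[ 9.21533241e-01, -8.63041237e-04,  3.88298520e-01],
       [-3.88299332e-01, -1.17573916e-03,  9.21532553e-01],
       [-3.38782819e-04, -9.99998936e-01, -1.41860105e-03]]), 'contact_force': array([-0.51220268, -0.48957468,  0.0547442 ]), 'torque': array([-0.02676854, -0.02553445,  0.02883577]), 'grip_width': 0.0878964832011226} 0.014
scene [1.022 0.325 1.021] -0.026135354386601056
top [0.474 0.001 0.917] 0.02601240360322218
wrist [0.143 0.536 0.384] -0.05694194575015277
```

View pics/scene0.png

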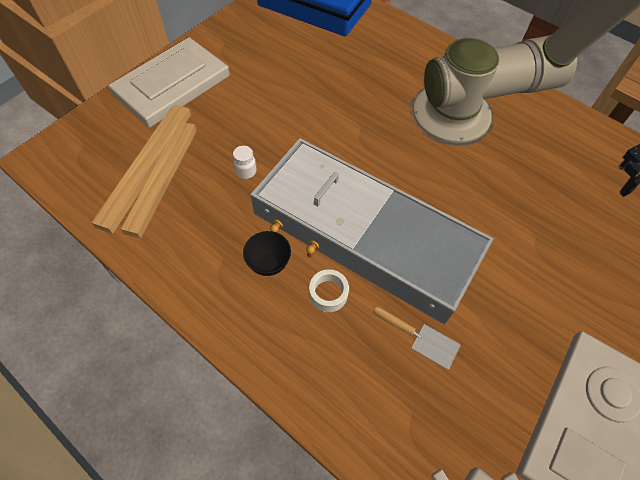

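View pics/top0.png

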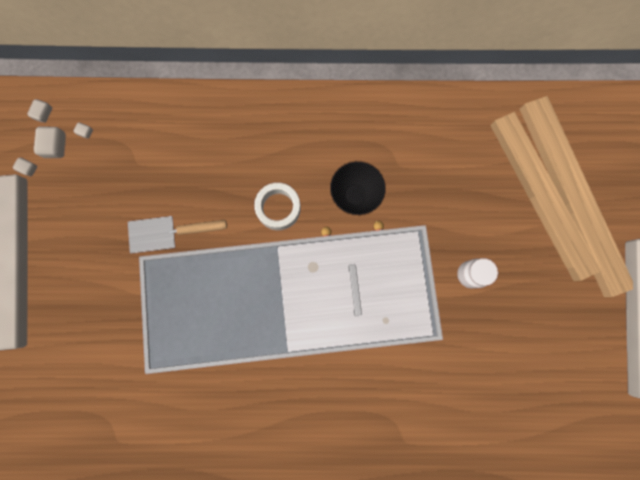

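View pics/wrist0.png

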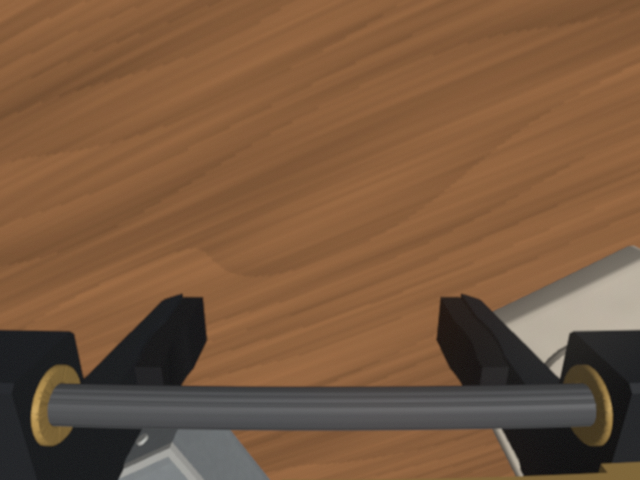

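The scene view shows the cover over the bay, with its bow at (327,187). In the top view the bow is at (355,290) and the box corners are near (140,257), (426,227), (441,340) and (146,372).

```bash
python3 - <<'E'
from h import *
for n in ['top','scene']:
    c={k:v for k,v in np.load('/tmp/%s0.npz'%n).items()}
    uv=np.argwhere(c['z_map']>0)[:,::-1]; P=depthpts(c,uv)
    m=(P[:,2]>0.074)&(P[:,2]<0.094)&(abs(P[:,0]-0.5)<0.25)&(abs(P[:,1]-.05)<.4)
    im=np.zeros((480,640),np.uint8); im[uv[m][:,1],uv[m][:,0]]=255
    nn,l,s,_=cv2.connectedComponentsWithStats(im); k=1+np.argmax(s[1:,4]); mm=l==k
    Q=onplane(c,np.argwhere(mm)[:,::-1],0.0835)
    r=cv2.minAreaRect((Q[:,:2]*1000).astype(np.float32)); print(n,r); print(cv2.boxPoints(r))
    b=(P[:,2]>0.1)&(P[:,2]<0.125)&(abs(P[:,0]-r[0][0]/1000)<.09)&(abs(P[:,1]-r[0][1]/1000)<.25)
    B=P[b]; B=onplane(c,uv[b],.114); r2=cv2.minAreaRect((B[:,:2]*1000).astype(np.float32)); print('bow',b.sum(),r2,np.median(P[b][:,2]))
    med=np.median(P[(abs(P[:,0]-r[0][0]/1000)<.05)&(abs(P[:,1]-r[0][1]/1000-.1)<.05)][:,2]);print('deckz',med)
E
```

```text
top ((487.7010498046875, 54.48191833496094), (210.4620819091797, 532.8742065429688), 6.618183135986328)
[[ 352.4637   307.0154 ]
 [ 413.87875 -222.30783]
 [ 622.93835 -198.05157]
 [ 561.5233   331.27167]]
bow 368 ((501.2845153808594, -64.22151184082031), (90.5709457397461, 12.76574993133545), 6.209028244018555) 0.1161088192492456
deckz 0.08049787079619197
scene ((488.54364013671875, 55.35124206542969), (217.09243774414062, 532.8441162109375), 6.641626358032227)
[[ 349.9118   307.43103]
 [ 411.53998 -221.83717]
 [ 627.1755  -196.72855]
 [ 565.5473   332.53967]]
bow 214 ((504.1024169921875, -60.01741027832031), (97.55155944824219, 16.436416625976562), 6.653883457183838) 0.11474346059038248
deckz 0.07991944248744276
```

apply_moves --pt "0 0 0 -0.103 0" --pt "0 0 0 -0.103 0" --pt "0 0 0 -0.103 0" --pt "0 0 0 -0.103 0" --pt "0 0 0 -0.102 0"

```text
clock: 0.57
tcp_pos: [0.2135, 0.5067, 0.2525]
tcp_rot: [[0.993, -0.0, -0.12], [0.12, -0.001, 0.993], [-0.0, -1.0, -0.0]]
contact_force: [0.6, 0.7, -0.5]
grip_width: 0.0574
```

apply_moves --pt "11 0 -32 0 0" --pt "11 0 -32 0 0" --pt "11 0 -32 0 0" --pt "11 0 -32 0 0" --pt "11 0 -32 0 0"

```text
clock: 0.98
tcp_pos: [0.2868, 0.3527, 0.2526]
tcp_rot: [[0.993, -0.0, -0.115], [0.115, -0.0, 0.993], [-0.0, -1.0, -0.0]]
contact_force: [0.4, 0.0, -0.5]
grip_width: 0.0238
```

apply_moves --pt "11 0 -32 0 0" --pt "11 0 -32 0 0" --pt "11 0 -32 0 0" --pt "11 0 -32 0 0" --pt "11 0 -32 0 0"

```text
clock: 1.4
tcp_pos: [0.3599, 0.2, 0.2527]
tcp_rot: [[0.993, -0.0, -0.115], [0.115, 0.0, 0.993], [-0.0, -1.0, 0.0]]
contact_force: [0.6, -0.1, 1.3]
grip_width: 0.0005
```

apply_moves --pt "11 0 -32 0 0" --pt "11 0 -32 0 0" --pt "11 0 -32 0 0" --pt "11 0 -32 0 0" --pt "11 0 -32 0 0"

```text
clock: 1.82
tcp_pos: [0.4329, 0.0473, 0.2527]
tcp_rot: [[0.993, -0.0, -0.115], [0.115, 0.0, 0.993], [-0.0, -1.0, 0.0]]
contact_force: [-0.1, 0.1, -1.0]
grip_width: 0.0002
```

apply_moves --pt "11 0 -32 0 0" --pt "11 0 -32 0 0" --pt "11 0 -32 0 0" --pt "11 0 -32 0 0" --pt "0 0 0 0 0"

```text
clock: 2.23
tcp_pos: [0.4929, -0.0776, 0.252]
tcp_rot: [[0.994, 0.0, -0.111], [0.111, -0.001, 0.994], [-0.0, -1.0, -0.001]]
contact_force: [-0.1, -0.7, 0.6]
grip_width: 0.0005
```

```bash
cat >> h.py <<'E'
BC=np.array([.488,.055]); YAW=0.1155
bx=np.array([np.cos(YAW),np.sin(YAW)]); by=np.array([-np.sin(YAW),np.cos(YAW)])
def tob(P): d=np.asarray(P)[...,:2]-BC; return np.stack([d@bx,d@by],-1)
def st():
    o=manip.get_obs(); R=o['tcp_rot']; p=o['tcp_pos']
    print('t',round(o['clock'],2),'tcp',p.round(4),'box',(tob(p)*1000).round(1),'xyaw-box',round(np.arctan2(R[1,0],R[0,0])-YAW,4),'tiltz',R[:2,1].round(4),'F',o['contact_force'].round(1),'w',round(o['grip_width'],4),'q',o['qpos'].round(2))
E
python3 -c "
from h import *
st(); c=cap('wrist'); save(c,'w1.png')"
```

```text
t 2.23 tcp [ 0.4929 -0.0776  0.252 ] box [ -10.4 -132.3] xyaw-box -0.0043 tiltz [ 0.     -0.0011] F [-0.1 -0.7  0.6] w 0.0005 q [-0.39  0.29  1.44 -0.    1.41 -2.08]
```

apply_moves --pt "10 0 -37 0.0 0" --pt "0 35 0 0 0" --pt "0 35 0 0 0" --pt "0 35 0 0 0" --pt "0 20 0 0 0"

```text
clock: 2.7
tcp_pos: [0.5036, -0.1072, 0.1247]
tcp_rot: [[0.993, -0.004, -0.115], [0.115, 0.002, 0.993], [-0.004, -1.0, 0.003]]
contact_force: [0.1, -0.6, -0.7]
grip_width: 0.0004
```

apply_moves --pt "0 14 0 0 0" --pt "0 0 0 0 0"

```text
clock: 2.87
tcp_pos: [0.5037, -0.1072, 0.1113]
tcp_rot: [[0.993, -0.005, -0.116], [0.116, 0.003, 0.993], [-0.005, -1.0, 0.003]]
contact_force: [0.3, 1.2, 0.6]
grip_width: 0.0001
```

```bash
python3 -c "
from h import *
st(); c=cap('scene'); save(c,'s1.png')"
```

```text
t 2.87 tcp [ 0.5037 -0.1072  0.1113] box [  -3.1 -162.9] xyaw-box 0.0005 tiltz [-0.0052  0.0026] F [0.3 1.2 0.6] w 0.0001 q [-0.44  0.48  1.6   0.    1.07 -2.13]
```

View pics/s1.png

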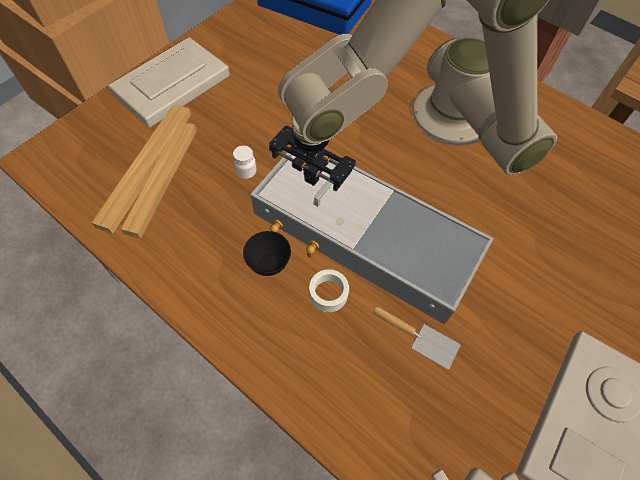

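The fingers stand behind the bow (scene about (312,178)), clear of the plate. Next I push along the box's +y.

apply_moves --pt "3 0 8 0 0" --pt "0 0 8 0 0" --pt "0 0 8 0 0" --pt "0 0 10 0 0" --pt "0 0 12 0 0"

```text
clock: 3.33
tcp_pos: [0.5035, -0.0623, 0.1148]
tcp_rot: [[0.993, 0.003, -0.115], [0.115, -0.002, 0.993], [0.002, -1.0, -0.002]]
contact_force: [-0.1, -5.0, 4.3]
grip_width: 0.0005
```

apply_moves --pt "0 0 14 0 0" --pt "0 0 14 0 0" --pt "0 0 14 0 0" --pt "0 0 14 0 0" --pt "0 0 14 0 0"

```text
clock: 3.75
tcp_pos: [0.4952, 0.0077, 0.1148]
tcp_rot: [[0.993, 0.002, -0.115], [0.115, -0.001, 0.993], [0.002, -1.0, -0.002]]
contact_force: [0.8, -5.4, 3.9]
grip_width: 0.0004
```

apply_moves --pt "0 0 14 0 0" --pt "0 0 14 0 0" --pt "0 0 14 0 0" --pt "0 0 14 0 0" --pt "0 0 14 0 0"

```text
clock: 4.17
tcp_pos: [0.4869, 0.0774, 0.1147]
tcp_rot: [[0.993, 0.002, -0.115], [0.115, -0.001, 0.993], [0.002, -1.0, -0.001]]
contact_force: [0.5, -4.6, 5.2]
grip_width: 0.0008
```

```bash
python3 -c "
from h import *
st()"
```

```text
t 4.17 tcp [0.4869 0.0774 0.1147] box [ 1.5 22.3] xyaw-box 0.0001 tiltz [ 0.0021 -0.001 ] F [ 0.5 -4.6  5.2] w 0.0008 q [-0.08  0.44  1.66 -0.    1.04 -1.77]
```

```bash
python3 -c "
from h import *
c=cap('scene'); save(c,'s2.png')
im=cv2.resize(c['img'][100:330,220:520],None,fx=2.6,fy=2.6); cv2.imwrite('pics/s2c.png',im[:,:,::-1])"
```

```text
(no output)
```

View pics/s2c.png

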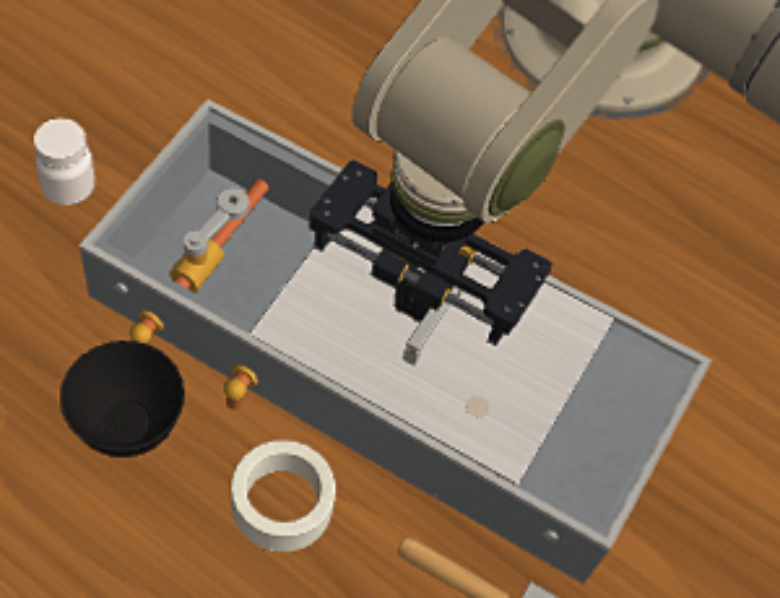

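The cover lies flat halfway along, and the marked handle (with the disc) is uncovered at the bay's -y end.

apply_moves --pt "0 0 12 0 0" --pt "0 0 12 0 0" --pt "0 0 12 0 0" --pt "0 0 12 0 0" --pt "0 0 10 0 0"

```text
clock: 4.63
tcp_pos: [0.4801, 0.135, 0.114]
tcp_rot: [[0.993, 0.001, -0.115], [0.115, -0.0, 0.993], [0.001, -1.0, -0.0]]
contact_force: [0.5, -5.5, 5.5]
grip_width: 0.0006
```

apply_moves --pt "0 0 5 0 0" --pt "0 0 4 0 0" --pt "0 0 3 0 0" --pt "0 0 3 0 0"

```text
clock: 4.97
tcp_pos: [0.4785, 0.1489, 0.1138]
tcp_rot: [[0.993, 0.0, -0.115], [0.115, -0.0, 0.993], [0.0, -1.0, -0.0]]
contact_force: [0.9, -4.8, 4.8]
grip_width: 0.0006
```

```bash
python3 -c "
from h import *
st()"
```

```text
t 4.97 tcp [0.4785 0.1489 0.1138] box [ 1.4 94.4] xyaw-box -0.0004 tiltz [ 0.0002 -0.0004] F [ 0.9 -4.8  4.8] w 0.0006 q [ 0.07  0.45  1.64 -0.    1.05 -1.62]
```

apply_moves --pt "0 0 3 0 0" --pt "0 0 2 0 0" --pt "0 0 2 0 0" --pt "0 0 2 0 0" --pt "0 0 0 0 0"

```text
clock: 5.38
tcp_pos: [0.4774, 0.158, 0.1137]
tcp_rot: [[0.993, -0.0, -0.115], [0.115, 0.0, 0.993], [-0.0, -1.0, 0.0]]
contact_force: [0.7, -2.7, 2.6]
grip_width: 0.0005
```

apply_moves --pt "0 0 2 0 0" --pt "0 0 1 0 0" --pt "0 0 0 0 0"

```text
clock: 5.63
tcp_pos: [0.4766, 0.1588, 0.1137]
tcp_rot: [[0.993, -0.002, -0.115], [0.115, -0.004, 0.993], [-0.002, -1.0, -0.004]]
contact_force: [-3.0, -18.0, 7.8]
grip_width: 0.0005
```

```bash
python3 -c "
from h import *
st()"
```

```text
t 5.63 tcp [0.4766 0.1588 0.1137] box [  0.7 104.4] xyaw-box 0.0002 tiltz [-0.0019 -0.0044] F [ -3.  -18.    7.8] w 0.0005 q [ 0.09  0.45  1.63 -0.    1.06 -1.6 ]
```

The force rose to 18 N at the expected place, so the cover is at the stop. I back off and lift.

apply_moves --pt "0 0 -3 0 0" --pt "0 0 -10 0 0" --pt "0 0 -15 0 0" --pt "0 -30 0 0 0" --pt "0 -40 0 0 0"

```text
clock: 6.05
tcp_pos: [0.4788, 0.1322, 0.1818]
tcp_rot: [[0.993, -0.008, -0.114], [0.114, 0.001, 0.994], [-0.008, -1.0, 0.002]]
contact_force: [1.6, 0.1, -0.3]
grip_width: 0.0004
```

apply_moves --pt "0 -40 0 0.12 0" --pt "0 -30 0 0.12 0" --pt "0 0 0 0.12 0" --pt "0 0 0 0.12 0" --pt "0 0 0 0.12 0"

```text
clock: 6.47
tcp_pos: [0.4801, 0.1329, 0.2538]
tcp_rot: [[0.882, -0.0, 0.471], [-0.471, 0.001, 0.882], [-0.001, -1.0, 0.001]]
contact_force: [-1.1, 0.6, -0.1]
grip_width: 0.0005
```

apply_moves --pt "0 0 0 0.12 0" --pt "0 0 0 0.12 0" --pt "0 0 0 0.12 0" --pt "0 0 0 0.12 0" --pt "0 0 0 0.12 0"

```text
clock: 6.88
tcp_pos: [0.48, 0.1329, 0.2532]
tcp_rot: [[0.462, -0.001, 0.887], [-0.887, 0.001, 0.462], [-0.002, -1.0, -0.001]]
contact_force: [-1.0, 1.0, 0.3]
grip_width: 0.0001
```

apply_moves --pt "0 0 0 0.12 0" --pt "0 0 0 0.12 0" --pt "0 0 0 0.12 0" --pt "0 0 0 0.01 0" --pt "0 0 0 0 0"

```text
clock: 7.3
tcp_pos: [0.4802, 0.1329, 0.2534]
tcp_rot: [[0.118, -0.001, 0.993], [-0.993, 0.001, 0.118], [-0.001, -1.0, -0.001]]
contact_force: [0.0, -0.4, -0.2]
grip_width: -0.0001
```

```bash
python3 - <<'E'
from h import *
st()
for n in ['scene','top','wrist']:
    c=cap(n); save(c,n+'3.png'); np.savez('/tmp/%s3.npz'%n,**c)
c={k:v for k,v in np.load('/tmp/scene3.npz').items()}
im=cv2.resize(c['img'][100:330,220:520],None,fx=2.6,fy=2.6); cv2.imwrite('pics/s3c.png',im[:,:,::-1])
c={k:v for k,v in np.load('/tmp/top3.npz').items()}
im=cv2.resize(c['img'][200:400,120:460],None,fx=2.3,fy=2.3); cv2.imwrite('pics/t3c.png',im[:,:,::-1])
E
```

```text
t 7.3 tcp [0.4802 0.1329 0.2534] box [ 1.2 78.3] xyaw-box -1.5676 tiltz [-0.0009  0.0006] F [ 0.  -0.4 -0.2] w -0.0001 q [ 0.03  0.29  1.43  0.    1.42 -0.09]
```

View pics/s3c.png

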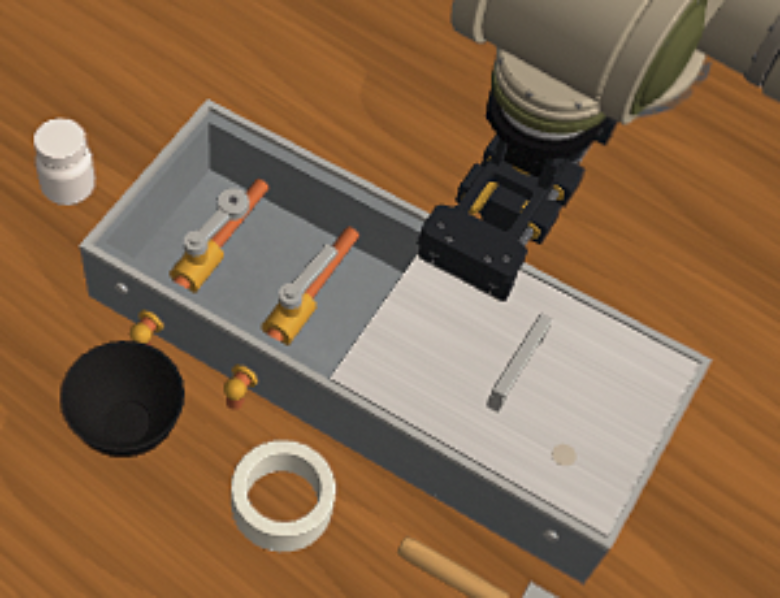

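View pics/t3c.png

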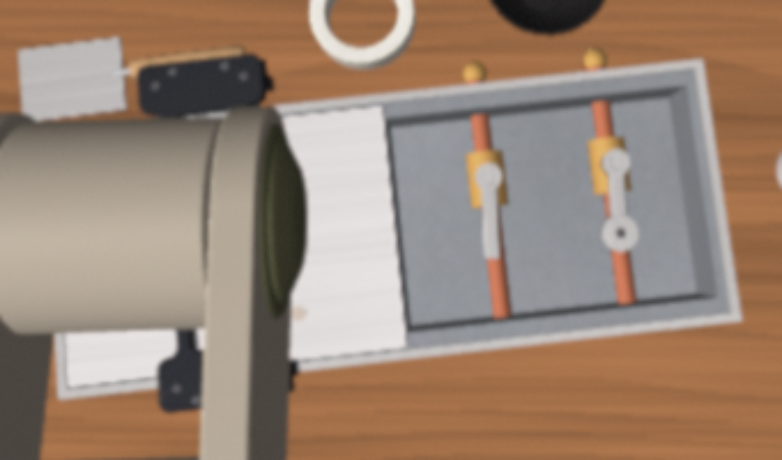

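Both handles are uncovered: the disc is at (621,233) and its hub at (616,161) in the top crop, and the plain handle's hub is at (488,175).

```bash
python3 - <<'E'
from h import *
t={k:v for k,v in np.load('/tmp/top3.npz').items()}; s={k:v for k,v in np.load('/tmp/scene3.npz').items()}
for nm,c,L,f,o in [('top',t,[(616,161),(621,233),(488,175),(490,257)],2.3,(120,200)),('scene',s,[(195,240),(233,200),(290,293),(329,253)],2.6,(220,100))]:
    uv=np.array(L)/f+o
    print(nm,(tob(onplane(c,uv,.068))*1000).round(1).tolist())
print(((np.array([0,0])+BC+.03*bx-.188*by)).round(4))
E
```

```text
top [[29.6, -189.5], [-28.4, -185.7], [29.7, -84.5], [-35.8, -78.6]]
scene [[30.1, -185.8], [-27.9, -181.8], [30.3, -81.2], [-26.7, -74.4]]
[ 0.5395 -0.1283]
```

apply_moves --pt "30 0 -5 0 0" --pt "37 0 -5 0 0" --pt "38 0 -5 0 0" --pt "38 0 -5 0 0" --pt "38 0 -5 0 0"

```text
clock: 7.87
tcp_pos: [0.476, -0.0512, 0.2538]
tcp_rot: [[0.118, 0.0, 0.993], [-0.993, 0.0, 0.118], [-0.0, -1.0, 0.0]]
contact_force: [0.7, 1.1, 0.3]
grip_width: 0.0006
```

apply_moves --pt "38 0 0 0 0" --pt "38 0 0 0 0" --pt "30 0 0 0 0" --pt "8 0 0 0 0" --pt "0 0 0 0 0"

```text
clock: 8.28
tcp_pos: [0.4896, -0.1646, 0.2533]
tcp_rot: [[0.114, -0.0, 0.993], [-0.993, 0.0, 0.114], [-0.0, -1.0, -0.0]]
contact_force: [-0.4, 0.9, 0.1]
grip_width: 0.0004
```

```bash
python3 - <<'E'
from h import *
st()
E
```

```text
t 8.28 tcp [ 0.4896 -0.1646  0.2533] box [ -23.7 -218.3] xyaw-box -1.5718 tiltz [-0.0004  0.0004] F [-0.4  0.9  0.1] w 0.0004 q [-0.55  0.32  1.39  0.    1.43 -0.67]
```

apply_moves --pt "0 38 0 0 0" --pt "0 38 0 0 0" --pt "0 38 0 0 0" --pt "0 30 0 0 0" --pt "0 10 0 0 0"

```text
clock: 8.7
tcp_pos: [0.4879, -0.1601, 0.0961]
tcp_rot: [[0.118, -0.006, 0.993], [-0.993, 0.004, 0.118], [-0.004, -1.0, -0.005]]
contact_force: [0.3, 0.2, -0.8]
grip_width: 0.0006
```

apply_moves --pt "0 15 0 0 0" --pt "0 15 0 0 0" --pt "0 4 0 0 0" --pt "0 0 0 0 0"

```text
clock: 9.03
tcp_pos: [0.4893, -0.1615, 0.0652]
tcp_rot: [[0.118, -0.002, 0.993], [-0.993, 0.001, 0.118], [-0.001, -1.0, -0.002]]
contact_force: [0.4, 0.7, -0.7]
grip_width: 0.0001
```

```bash
python3 - <<'E'
from h import *
st()
c=cap('scene'); im=cv2.resize(c['img'][100:330,220:520],None,fx=2.6,fy=2.6); cv2.imwrite('pics/s4c.png',im[:,:,::-1])
E
```

```text
t 9.03 tcp [ 0.4893 -0.1615  0.0652] box [ -23.7 -215.2] xyaw-box -1.5684 tiltz [-0.0017  0.0013] F [ 0.4  0.7 -0.7] w 0.0001 q [-0.55  0.54  1.65  0.    0.95 -0.67]
```

View pics/s4c.png

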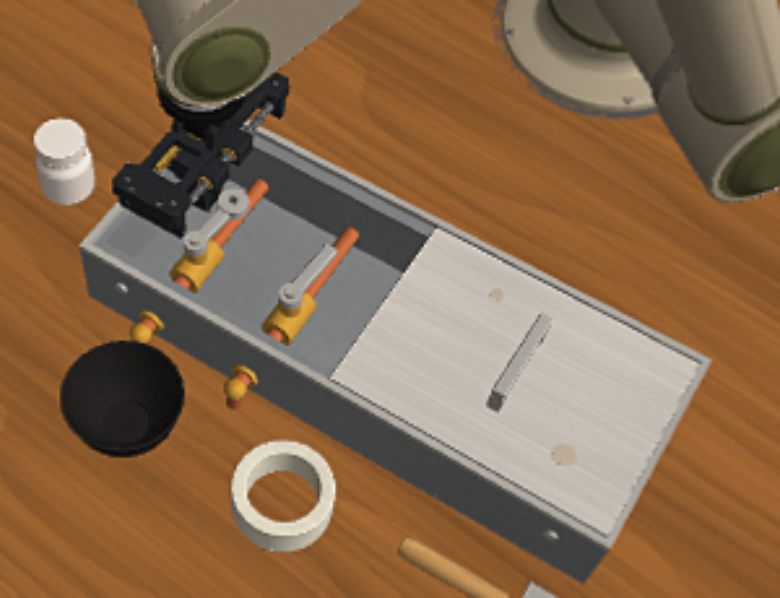

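apply_moves --pt "-3 0 0 0 0" --pt "-5.5 0 -2.1 0.1 0" --pt "-5.5 0 -2.1 0.1 0" --pt "-5.5 0 -2.1 0.1 0" --pt "-5.5 0 -2.1 0.1 0"

```text
clock: 9.5
tcp_pos: [0.4822, -0.138, 0.0669]
tcp_rot: [[-0.285, 0.003, 0.959], [-0.959, -0.002, -0.285], [0.001, -1.0, 0.003]]
contact_force: [-0.4, -4.0, -0.7]
grip_width: 0.0007
```

```bash
cat >> h.py <<'E'
def rel():
    st(); o=manip.get_obs(); R=o['tcp_rot']; th=YAW-np.pi/2-np.arctan2(R[1,0],R[0,0])
    d=tob(o['tcp_pos'])*1000-np.array([30,-188]); 
    print('theta',round(th,3),'r',round(d@[-np.cos(th),np.sin(th)],1),'tau',round(d@[np.sin(th),np.cos(th)],1))
E
python3 - <<'E'
from h import *
rel()
c=cap('scene'); im=cv2.resize(c['img'][100:330,220:520],None,fx=2.6,fy=2.6); cv2.imwrite('pics/s5c.png',im[:,:,::-1])
E
```

```text
t 9.5 tcp [ 0.4822 -0.138   0.0669] box [ -28.  -191.1] xyaw-box -1.9749 tiltz [ 0.0026 -0.0022] F [-0.4 -4.  -0.7] w 0.0007 q [-0.51  0.52  1.69 -0.    0.92 -0.23]
theta 0.404 r 52.1 tau -25.6
```

View pics/s5c.png

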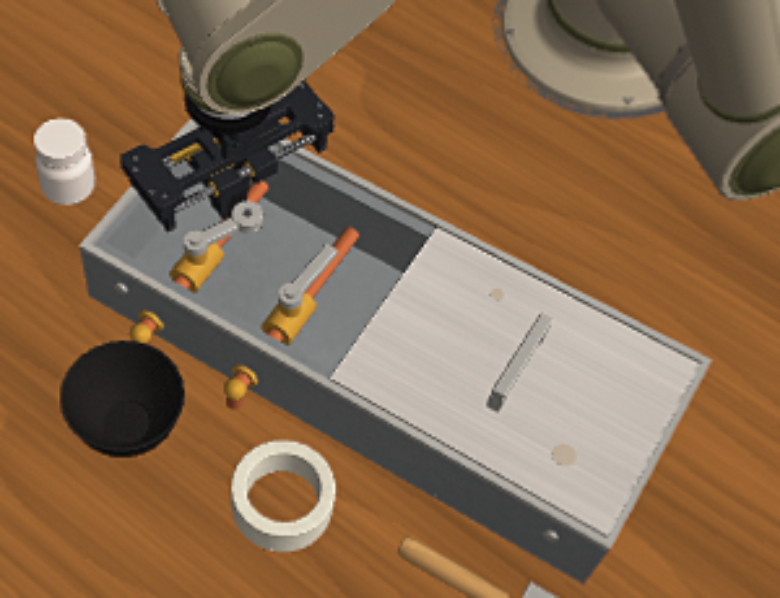

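The disc (crop (247,216)) is turning with the finger at 4 N. Continuing along the arc.

apply_moves --pt "-5.5 0 -2.3 0.1 0" --pt "-5.5 0 -2.3 0.1 0" --pt "-5.5 0 -2.3 0.1 0" --pt "-5.5 0 -2.3 0.1 0" --pt "-5.5 0 -2.3 0.1 0"

```text
clock: 9.97
tcp_pos: [0.4845, -0.1085, 0.0667]
tcp_rot: [[-0.708, 0.001, 0.707], [-0.707, -0.001, -0.708], [0.0, -1.0, 0.002]]
contact_force: [-1.6, -3.2, 0.4]
grip_width: -0.0
```

```bash
python3 - <<'E'
from h import *
rel()
E
```

```text
t 9.97 tcp [ 0.4845 -0.1085  0.0667] box [ -22.3 -162. ] xyaw-box -2.4724 tiltz [ 0.0012 -0.0014] F [-1.6 -3.2  0.4] w -0.0 q [-0.46  0.52  1.7  -0.    0.92  0.33]
theta 0.902 r 52.9 tau -24.9
```

apply_moves --pt "-5.5 0 -2.2 0.1 0" --pt "-5.5 0 -2.2 0.1 0" --pt "-5.5 0 -2.2 0.1 0" --pt "-5.5 0 -2.2 0.1 0" --pt "-5.5 0 -2.2 0.1 0"

```text
clock: 10.38
tcp_pos: [0.5007, -0.084, 0.0664]
tcp_rot: [[-0.96, -0.0, 0.281], [-0.281, -0.001, -0.96], [0.001, -1.0, 0.0]]
contact_force: [-2.7, -2.9, 0.3]
grip_width: 0.0004
```

apply_moves --pt "-5.5 0 -2.2 0.1 0" --pt "-3.7 0 -1.5 0.067 0" --pt "0 0 0 0 0"

```text
clock: 10.63
tcp_pos: [0.5084, -0.0782, 0.0663]
tcp_rot: [[-0.993, -0.002, 0.119], [-0.119, -0.001, -0.993], [0.002, -1.0, 0.0]]
contact_force: [-2.8, -1.8, 0.7]
grip_width: 0.0002
```

```bash
python3 - <<'E'
from h import *
rel()
c=cap('scene'); im=cv2.resize(c['img'][100:330,220:520],None,fx=2.6,fy=2.6); cv2.imwrite('pics/s6c.png',im[:,:,::-1])
E
```

```text
t 10.63 tcp [ 0.5084 -0.0782  0.0663] box [   4.9 -134.6] xyaw-box -3.1374 tiltz [-0.0017 -0.0006] F [-2.8 -1.8  0.7] w 0.0002 q [-0.38  0.54  1.65 -0.    0.95  1.07]
theta 1.567 r 53.5 tau -24.9
```

View pics/s6c.png

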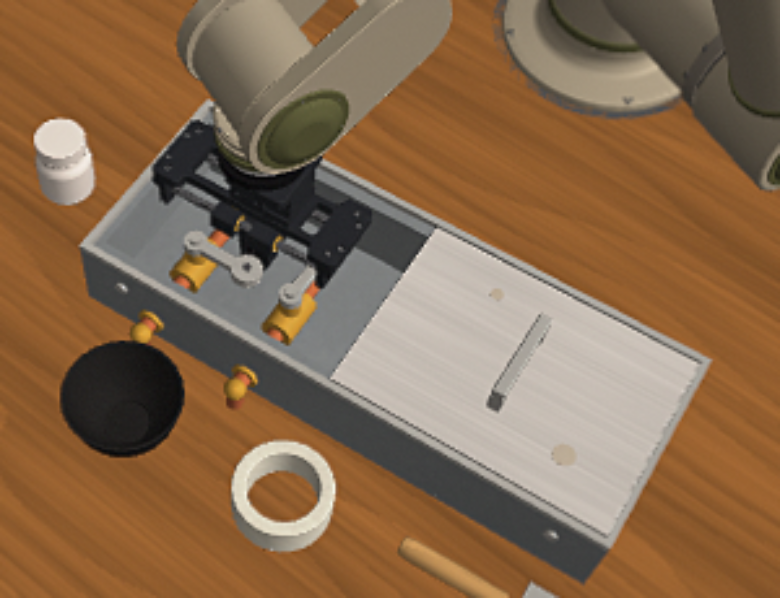

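Nearly shut, and no stop force yet. I press on in small steps.

apply_moves --pt "-1.5 0 0 0 0" --pt "-1 0 0 0 0" --pt "0 0 0 0 0"

```text
clock: 10.93
tcp_pos: [0.5088, -0.0781, 0.0662]
tcp_rot: [[-0.992, -0.006, 0.123], [-0.123, -0.0, -0.992], [0.006, -1.0, -0.001]]
contact_force: [-13.7, -5.8, 7.6]
grip_width: 0.0004
```

apply_moves --pt "-1 0 0 0 0" --pt "0 0 0 0 0"

```text
clock: 11.1
tcp_pos: [0.5089, -0.078, 0.0661]
tcp_rot: [[-0.992, -0.008, 0.123], [-0.123, 0.0, -0.992], [0.008, -1.0, -0.001]]
contact_force: [-18.2, -6.1, 9.3]
grip_width: 0.0004
```

```bash
python3 - <<'E'
from h import *
rel()
E
```

```text
t 11.1 tcp [ 0.5089 -0.078   0.0661] box [   5.5 -134.5] xyaw-box -3.1339 tiltz [-0.0084  0.    ] F [-18.2  -6.1   9.3] w 0.0004 q [-0.38  0.54  1.65 -0.    0.96  1.07]
theta 1.563 r 53.7 tau -24.1
```

The force climbs to 18 N with no motion, so the handle is against its stop. I back off, lift, and check.

apply_moves --pt "3 0 0 0 0" --pt "8 0 0 0 0" --pt "10 0 0 0 0" --pt "0 -30 0 0 0" --pt "0 -40 0 0 0"

```text
clock: 11.52
tcp_pos: [0.4898, -0.0799, 0.1349]
tcp_rot: [[-0.993, -0.005, 0.121], [-0.121, 0.003, -0.993], [0.005, -1.0, -0.003]]
contact_force: [0.8, -1.3, -0.1]
grip_width: 0.0007
```

apply_moves --pt "0 -40 0 0 0" --pt "0 -40 0 0 0" --pt "0 -30 0 0 0" --pt "30 -20 0 0 0" --pt "35 0 0 0 0"

```text
clock: 11.93
tcp_pos: [0.428, -0.0886, 0.2696]
tcp_rot: [[-0.992, 0.008, 0.123], [-0.123, -0.004, -0.992], [-0.008, -1.0, 0.005]]
contact_force: [-0.9, -1.0, 0.4]
grip_width: 0.0007
```

apply_moves --pt "35 0 20 0 0" --pt "35 0 35 0 0" --pt "10 0 35 0 0" --pt "0 0 35 0 0" --pt "0 0 0 0 0"

```text
clock: 12.35
tcp_pos: [0.3672, -0.2203, 0.2662]
tcp_rot: [[-0.993, 0.002, 0.117], [-0.117, -0.003, -0.993], [-0.002, -1.0, 0.003]]
contact_force: [-0.6, 0.2, -0.4]
grip_width: 0.0003
```

```bash
python3 - <<'E'
from h import *
st()
for n in ['scene','top']:
    c=cap(n); save(c,n+'7.png'); np.savez('/tmp/%s7.npz'%n,**c)
    im=cv2.resize(c['img'][100:330,220:520],None,fx=2.6,fy=2.6) if n=='scene' else cv2.resize(c['img'][200:400,120:460],None,fx=2.3,fy=2.3)
    cv2.imwrite('pics/%s7c.png'%n,im[:,:,::-1])
E
```

```text
t 12.35 tcp [ 0.3672 -0.2203  0.2662] box [-151.7 -259.5] xyaw-box -3.1401 tiltz [ 0.0018 -0.0026] F [-0.6  0.2 -0.4] w 0.0003 q [-0.82  0.15  1.58 -0.    1.4   0.64]
```

View pics/scene7c.png

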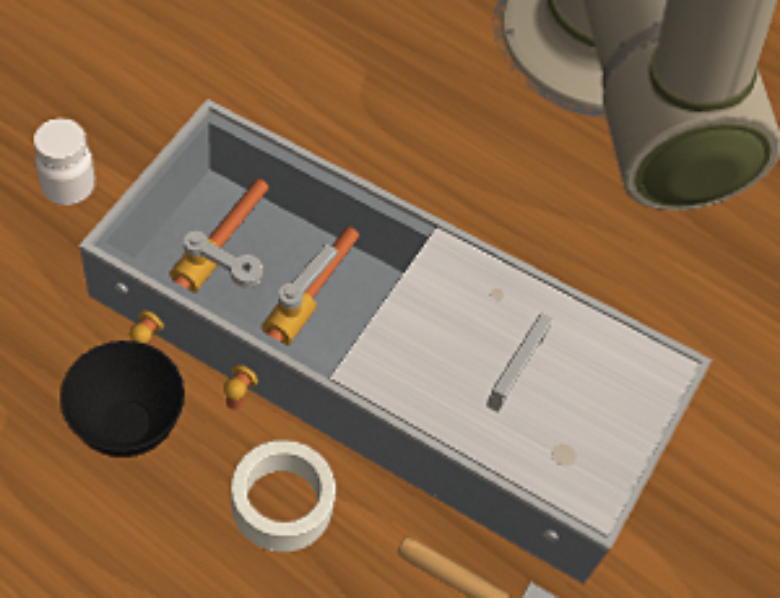

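View pics/top7c.png

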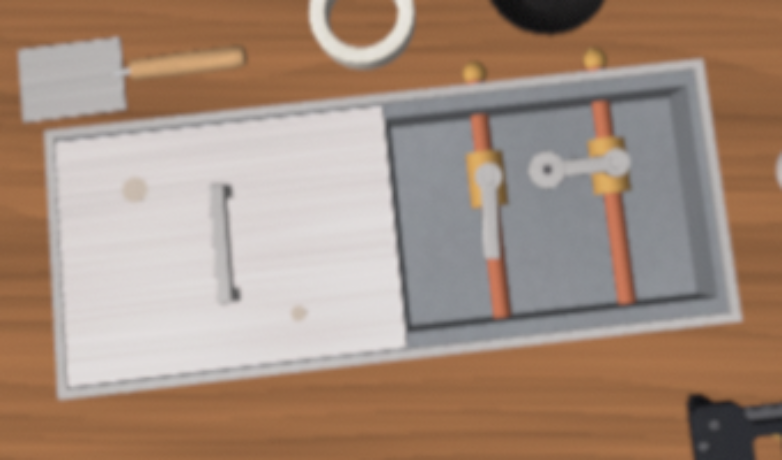

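```bash
python3 - <<'E'
from h import *
t={k:v for k,v in np.load('/tmp/top7.npz').items()}; s={k:v for k,v in np.load('/tmp/scene7.npz').items()}
for nm,c,L,f,o in [('top',t,[(616,161),(547,170),(488,175),(490,257)],2.3,(120,200)),('scene',s,[(195,240),(248,268),(290,293),(329,253)],2.6,(220,100))]:
    b=tob(onplane(c,np.array(L)/f+o,.068))*1000; d=b[1]-b[0]
    print(nm,b.round(1).tolist(),'angle',np.arctan2(d[1],-d[0]))
    P=depthpts(c,np.argwhere(c['z_map']>0)[:,::-1]); 
    q=tob(P)*1000; m=(P[:,2]>.1)&(P[:,2]<.125)&(abs(q[:,0])<60)&(q[:,1]>90)&(q[:,1]<160)
    uv=np.argwhere(c['z_map']>0)[:,::-1][m]; r=cv2.minAreaRect((tob(onplane(c,uv,.114))*1000).astype(np.float32)); print('bow',r)
E
```

```text
top [[29.6, -189.5], [28.4, -132.7], [29.7, -84.5], [-35.8, -78.6]] angle 1.550774975751258
bow ((-0.8419227600097656, 124.3919906616211), (14.883173942565918, 90.91336059570312), 89.46450805664062)
scene [[30.1, -185.8], [28.8, -127.8], [30.3, -81.2], [-26.7, -74.4]] angle 1.5487806758090585
bow ((2.4641189575195312, 128.14462280273438), (12.807698249816895, 97.80326843261719), 89.82241821289062)
```

```bash
python3 -c "
from h import *
manip.job_done(); print('done')"
```

```text
the job is handed in; nothing more can be done
done
```

I pushed the cover by its bow along the deck to the stop, then turned the marked handle (at the bay's -y end) clockwise until it was shut. The job was handed in at about 12.5 s with the arm clear of everything.

**Cover:** The push ended with 18 N at the expected stop position. The last pictures put the bow at y = 124 mm (top camera) and 128 mm (scene camera), against a nominal 127. The two views straddle it within the calibration error. While I pushed, the tool bore down on the cover with about 5 N, and no force pulled it upwards.

**Marked handle:** It reached its stop, with the force rising from 3 to 18 N and almost no further motion. In the pictures it measures about 1.55 rad, against 1.571 nominal. I put the 0.02 rad difference down to reading the pixels by hand.

**Plain handle and bystanders:** The plain handle measures the same in both cameras before and after. The bowl, tape, spatula and jar look unmoved in the pictures, but I did not measure them.

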